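# Clamp the brass blank through the guard window and start the engraver

## Task

The brass blank is lying ready in its nest under the guard of the small engraving machine. Reach down through the yellow-rimmed window in the top of the guard, press the red clamp lever all the way down until it lies level and the clamp holds the blank, and come back out, all without touching any part of the guard; then press the green start button on the operator box. Pick nothing up, do not press the red stop button, and leave the blank, the brush, the jar and the pen pot where they are.

Things in the scene. Friction and masses are not known exactly. Their poses are not given: they have to be found in the camera images.
- guard: Guard hood over the loading end of the machine: yellow frame, clear panels, 282 mm along x, 252 mm along y, flat top face 160 mm above the work surface (yellow bars 10 mm thick). Fixed; no part of it may be touched. Origin on the work surface under the hood's centre; z up, x away from the machine's front (at yaw 0 away from the robot), y to the left.
- window (a point): Centre of the rectangular window in the guard's top, level with the top face (160 mm above the work surface). The opening is 100 mm along the guard's x and 110 mm along its y, with a black lip inside a yellow rim 10 mm wide. Its axes are the guard's. It has room for shut fingers, not for an opened gripper.
- fixture: Dark steel fixture plate, 210 x 100 x 10 mm, bolted to the machine's table under the guard; its position and yaw differ a little from the guard's. Carries the toggle clamp and the nest with the blank. Origin at the centre of its underside (60 mm above the work surface); x points from the lever side to the nest side, y left, z up.
- pivot (a point): Hinge axis (along the fixture's y) of the clamp's hand lever, on the lever's mid plane, 106 mm above the work surface. Axes as the fixture's. The lever reaches from here towards the fixture's -x: steel for the first 26 mm, then a red round grip of 16 mm diameter to 80 mm.
- grip_top (a point): Point on the upper side of the red grip, 55 mm along the lever from its pivot and 8 mm above its centre line: the place to press. It moves with the lever; fully down it lies 55 mm towards the fixture's -x from pivot and 8 mm above it: 114 mm above the work surface, 46 mm below the guard's top face. Its axes mean nothing.
- clamp_lever (a joint): How far the clamp lever is pressed, rad: 0 = raised 0.5 rad (29 degrees) above level, 0.5 = fully down on its stop, level and locked. Starts between 0 and 0.12; stays where it is left. Stiff: pressing down on the grip takes 7 to 12 N, more against the stop. As it goes down the clamp bar on the other side swings down and its pad presses on the blank.
- clamp_pad: Black rubber pad, 14 mm across, under the end of the clamp bar, above the blank; origin at the centre of its lower face. With the lever fully down it presses on the blank with 3 to 5 N.
- blank_centre (a point): Centre of the brass blank, a loose plate 42 x 32 x 6 mm lying in the brass fences of the nest on the fixture. It must stay lying there.
- blank: The same brass blank; origin at the centre of its underside.
- start (a joint): Travel of the green start button, m: 0 = up, 0.006 = fully pressed; springs back. Fully pressed takes 5 N.
- start_top (a point): Centre of the top face of the green start button (28 mm across, in a silver collar 44 mm across, 6 mm lower) on the grey operator box; 70 mm above the work surface when up, pressed straight down. Axes are the box's: 165 mm along x, 85 mm along y, top 52 mm above the work surface, its centre 45 mm towards +x from the button.
- estop (a joint): Travel of the red mushroom stop button, m: 0 = up, 0.005 = pressed. Must stay up.
- estop_top (a point): Top centre of the red mushroom stop button (40 mm across, on a yellow plate), 84 mm above the work surface, on the same box 90 mm from the green button towards the box's +x.
- brush: Bystander: a loose brush about 170 mm long lying on the work surface between the robot and the machine, roughly along y. Origin on its underside, its handle towards its -x.
- jar: Bystander: a loose clear jar with a blue cap, 52 mm across, 75 mm tall, standing. Origin at the centre of its underside.
- penpot: Bystander: a loose steel pot, 76 mm across, 95 mm tall, with pens standing to 140 mm. Origin at the centre of its underside.
- machine: Desktop engraving machine, fixed; same origin and axes as guard. Grey base 300 mm along x, from y = -360 to +130 mm, top 45 mm high. Its white and black spindle head, 300 mm tall, stands from y = -230 to -340 mm beside the hood.
Not all that is in view belongs to the job. What is shaped like the part that bears start but brown or purple is not meant.

How it is judged:
On the way, in this order (a step that is already met when the one before it is completed fails the run):
1. the clamp lever is pressed fully down (within 0.05 rad of its stop) and its pad presses on the blank (value of joint clamp_lever above 0.45 rad and contact force between clamp_pad and blank above 1 N), for 0.1 s.
2. with the blank clamped, the green start button is pressed (at least 4 of its 6 mm) (value of joint start above 0.004 m and value of joint clamp_lever above 0.45 rad), for 0.05 s.
At the end, for the whole second after the job is handed in: The clamp lever stays within 0.05 rad of its lower stop with the pad pressing on the blank by more than 1 N, the blank is within 5 mm of where it lay, the start button has been pressed and has sprung back, the stop button is up (all of step 1 and distance of blank_centre from where it was at the start of the episode below 0.005 m and value of joint each of start, estop below 0.002 m); the robot touches nothing.
It fails at once if the guard is touched (contact force between guard and the fingers above 0.3 N or contact force between guard and the arm above 0.3 N).
It fails at once if the start button is pressed before the blank is clamped (value of joint start above 0.003 m and value of joint clamp_lever below 0.45 rad).
It fails at once if the red stop button is pressed (value of joint estop above 0.002 m).
It fails at once if the blank is shifted in its nest or lifted, more than 5 mm (distance of blank_centre from where it was at the start of the episode above 0.005 m).
It fails at once if the brush, jar or pen pot is moved or lifted more than 20 mm, or the jar or pot tipped (distance of any of brush, jar, penpot from where it was at the start of the episode above 0.02 m or angle between any of jar, penpot's own z axis and vertical above 0.3 rad).
It also fails if it takes over 40 s, if anything falls off the work surface, if the arm or the gripper's body presses on something with over 40 N, if the wrist force passes 120 N, or if a joint passes its speed limit or range.

## Robot

A 6-joint arm with a two-finger parallel gripper is mounted at the origin on the work surface. World frame = base frame: x ahead of the robot, y to its left, z up, the work surface at z = 0. Lengths are in m, angles in rad, forces in N, time in s.
With the tool pointing down it reaches from about 0.35 to 0.875 m from the base axis. Payload 15.5 kg.
Tool frame: the origin (TCP) lies midway between the tips of the shut fingers; the grasp point (between the pads) lies 19 mm behind it (env.grip_depth is the distance from the TCP to the grasp point, in m); z points along the fingers, y is the line along which they close (so a half turn about z gives the same grasp; the last joint's range is limited). The gripper opens to 85 mm and grips with 20 to 120 N. Pads are 22 mm wide; open, the fingers measure 114 mm over their backs; the gripper's body (76 mm by 85 mm) begins 54 mm behind the grasp point. The pads swing forward as they close: fully open they stand 13 mm farther back than shut.
Start: joints at [-1.294, 0.494, 1.345, -0, 1.302, -0.096], TCP at [0.227, -0.582, 0.231] pointing down, gripper open.
Joint ranges: [-2.91, 2.91], [-0.82, 2.16], [0.22, 2.67], [-1.22, 4.37], [0.12, 2.79], [-3.08, 3.08]. Speed limits (rad/s): [1.89, 1.89, 2.57, 3.01, 3.01, 3.01].

## Interface

Orientations are given as [roll, pitch, yaw] about the fixed x, y, z axes, in that order (R = Rz(yaw) Ry(pitch) Rx(roll)).
In Python, from plant import env, eyes, order gives the robot as it stands.
- The arm moves only by the tool step_arm, never from a script. Its arguments are lists of equal length, an entry for each row: "offset": the shift along the tool's x, y, z in mm, a list of three; "twist": the turn about the tool's z in degrees. In form: {"offset": [[x, y, z], ...], "twist": [twist, ...]}. A call has 1 to 20 rows; each row shifts and turns the commanded pose from where the row before left it, along the tool's axes as they then stand; what a row does not reach is not made up. A row lasts 1/12 s, in which the tool goes at most 41.7 mm and 7.16 degrees, less where a joint would pass 70% of its speed; a pose out of reach is approached as far as the arm can. A call with a gripper value outside its range is refused whole. "claw" is the closure in counts, from 0 (fully open) to 255 (shut), set as the call begins (left out, the last holds). The fingers move at their own pace and stop on an object; "grip_force" is the grip in N (left out, the last holds). Time passes only in rows, so rows that do not move let the fingers close. It gives the time, the measured TCP pose, the force, the opening and the grip force at its end, in the units of the state.
- env.read_state(): the state, without advancing time (a new reading comes with each control period).
- eyes.grab_frame(name): name is "scene" or "top" or "wrist"; returns a dict with "img" (420x560x3 uint8, red, green, blue), "range_z" (420x560 float32, m along the optical axis (not along the pixel's ray), 0 where there is no reading), "mtx" (3x3 intrinsics, pixels), "distortion" ([k1, k2, p1, p2, k3] as OpenCV has them; the pictures are not rectified), "R" (3x3) and "t" (3): a world point X has camera coordinates R X + t; the wrist camera has in their place "mount" (4x4, takes a point from camera to tool coordinates, whose origin is the TCP and whose axes are the flange's). Camera axes: x right, y down, z forward; pixel columns grow to the right and rows downward; lengths in m; the calibration is good to about 2 mm. A picture is of the moment at which its call begins: read the wrist's pose just before it.
- order.finish_job(): hands the job in; it is judged then, once.
Trained networks look in the newest picture that a camera, given by its name, has taken for a name from the list of things; names that differ only in an ending like _2 or _b are one class to them, and where a whole thing is asked for, a point or a joint stands for the part that bears it (a point fixed in the world has none). Each returns a list of dicts, best first, with "p" (0 to 1); they miss things now and then, are a little off and sometimes report something else, mostly with a low value. They report only what shows in the picture. A call takes as long as a camera call. They do not tell look-alikes from the thing itself.
- eyes.look_for(name, camera): "bbox" ([left, top, right, bottom] in pixels, round what is visible of it).
- eyes.silhouettes(name, camera): "mask" (420x560 bool, what is visible of it) and "bbox" ([left, top, right, bottom] in pixels, round what is visible of it).
- eyes.mark_of(name, camera): "pixel" ([column, row] in pixels: a listed point, or the origin of a listed thing).
The state is a dict: "time": time; "joints": joint angles; "joint_velocities": joint speeds; "joint_efforts": joint torques, N m; "tcp_pos": TCP position; "ee_rot": TCP orientation; "contact_force": force on the tool from outside, world axes, zero at the start; "torque": the same for the moment, N m; "gripper_width": finger opening in m; "gripper_force": force on a finger pad.
Only numpy, scipy, OpenCV 4.12 (cv2) and the standard library are available. Lean on these libraries where they do the work, as an engineer would, in place of code of your own. Each camera call takes 0.05 s, during which the arm holds its last target. There are 200 camera calls.

## Working session

There is one attempt and no reset: what is moved stays moved. The work goes in short steps, Python scripts to look and compute and a tool call to move; the robot and the scene stay as the last step left them, time stands still between calls to the robot, and variables do not carry over. Pictures are saved under pics/ and viewed, at most 10 in all, crops included, and the job is handed in when it is done.

Besides the shell and the picture viewer there is one more tool, called after "Emit:" as name(argument=value, ...), one argument or row to a line, values as JSON. step_arm: Moves the arm, as the interface text tells. Its arguments: {"type":"object","properties":{"offset":{"type":"array","items":{"type":"array","items":{"type":"number"}}},"twist":{"type":"array","items":{"type":"number"}},"claw":{"type":"number"},"grip_force":{"type":"number"}},"required":["offset","twist"]}

```bash
mkdir -p pics; cat > h.py <<'E'
import numpy as np, cv2
from plant import env, eyes, order
from scipy.spatial.transform import Rotation as Ro
def save(f,n,s=1,crop=None):
    im=f["img"][:,:,::-1]
    if crop: im=im[crop[1]:crop[3],crop[0]:crop[2]]
    cv2.imwrite("pics/"+n,cv2.resize(im,None,fx=s,fy=s,interpolation=cv2.INTER_CUBIC))
def pose(f):
    if "mount" in f:
        s=env.read_state(); T=np.eye(4); r=s["ee_rot"]
        T[:3,:3]=Ro.from_euler("xyz",r).as_matrix(); T[:3,3]=s["tcp_pos"]
        M=T@f["mount"]; return M[:3,:3],M[:3,3]
    R=np.array(f["R"]);return R.T,-R.T@np.array(f["t"])
def ray(f,px):
    u=cv2.undistortPoints(np.array([[px]],float),np.array(f["mtx"]),np.array(f["distortion"]))[0,0]
    A,c=pose(f); return c,A@np.array([u[0],u[1],1.])
def atz(f,px,z):
    c,d=ray(f,px); return c+d*(z-c[2])/d[2]
def atdepth(f,px):
    c,d=ray(f,px); return c+d*f["range_z"][int(round(px[1])),int(round(px[0]))]
E
python3 - <<'E'
from h import *
print(env.read_state())
Z=dict(guard=0,window=.16,fixture=.06,pivot=.106,grip_top=.13,blank_centre=.078,start_top=.07,estop_top=.084,brush=0,jar=0,penpot=0,machine=0)
for cam in ("top","scene"):
    f=eyes.grab_frame(cam); save(f,cam+"0.png",1.4)
    for n,z in Z.items():
        for m in eyes.mark_of(n,cam)[:3]:
            print(cam,n,round(m["p"],2),np.round(m["pixel"],1),np.round(atz(f,m["pixel"],z),4))
E
```

```text
{'time': 0.0, 'joints': array([-1.29451496e+00,  4.94162446e-01,  1.34618035e+00, -2.51522677e-05,
        1.30251816e+00, -9.55052859e-02]), 'joint_velocities': array([ 0.00085757, -0.00022331, -0.00223945, -0.00197587,  0.00185735,
       -0.00032211]), 'joint_efforts': array([-1.73123135e-05, -8.82156229e+01, -3.83882940e+01, -1.05272782e-04,
        1.00111295e-02,  1.95388162e-05]), 'tcp_pos': array([ 0.22693492, -0.58192286,  0.23069649]), 'ee_rot': array([-3.14032783e+00, -9.68112046e-05,  3.71793270e-01]), 'contact_force': array([-0.07360675, -0.15643856,  0.12656951]), 'torque': array([ 0.01672409,  0.04427673, -0.00968533]), 'gripper_force': 0.0, 'gripper_width': 0.08577150538687663}
top fixture 0.58 [393.  168.5] [ 0.6275 -0.0583  0.06  ]
top pivot 0.57 [394.9 153.4] [ 0.6527 -0.0514  0.106 ]
top pivot 0.35 [392.3 165.6] [ 0.6223 -0.0437  0.106 ]
top grip_top 0.74 [240.9 195.6] [0.5422 0.3122 0.13  ]
top grip_top 0.71 [400.7 169.2] [ 0.6074 -0.0563  0.13  ]
top start_top 0.67 [136.1 250.6] [0.4168 0.571  0.07  ]
top start_top 0.54 [229.7 231.1] [0.4668 0.3436 0.07  ]
top s
[... 295 characters left out ...]
30.7] [0.7454 0.3901 0.    ]
top penpot 0.66 [271.2 142.4] [0.7126 0.2488 0.    ]
top penpot 0.61 [230.3 228.8] [0.4798 0.3516 0.    ]
top machine 0.17 [217.3 130.5] [0.746 0.395 0.   ]
scene grip_top 0.53 [140.3 240. ] [ 0.5913 -0.0633  0.13  ]
scene start_top 0.59 [261.1 151.4] [0.2043 0.2628 0.07  ]
scene start_top 0.55 [311.5 198.4] [0.4545 0.3411 0.07  ]
scene start_top 0.52 [391.4 178.2] [0.4134 0.5768 0.07  ]
scene estop_top 0.57 [383.8 196.4] [0.5028 0.513  0.084 ]
scene estop_top 0.47 [269.1 161.3] [0.2838 0.2694 0.084 ]
scene estop_top 0.44 [313.3 224. ] [0.5667 0.3114 0.084 ]
scene jar 0.89 [369.8 299.8] [0.7405 0.3911 0.    ]
scene penpot 0.89 [306.7 304.9] [0.7234 0.2554 0.    ]
```

View pics/top0.png

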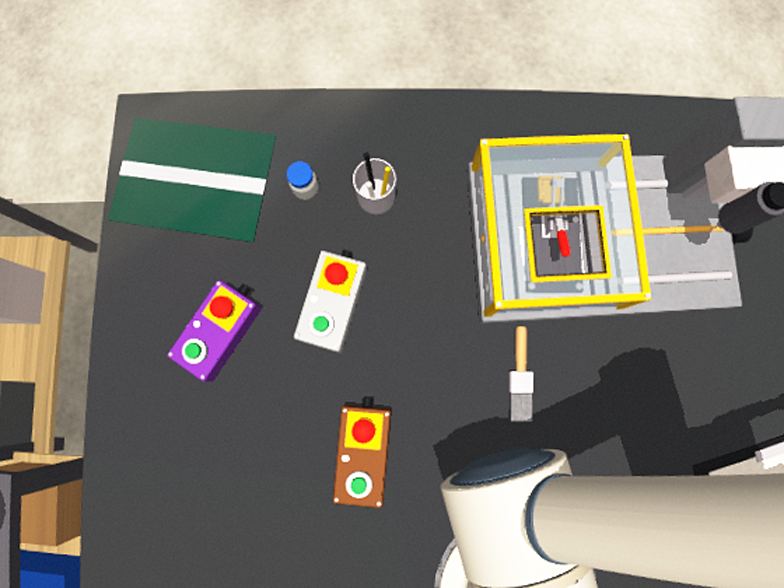

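View pics/scene0.png

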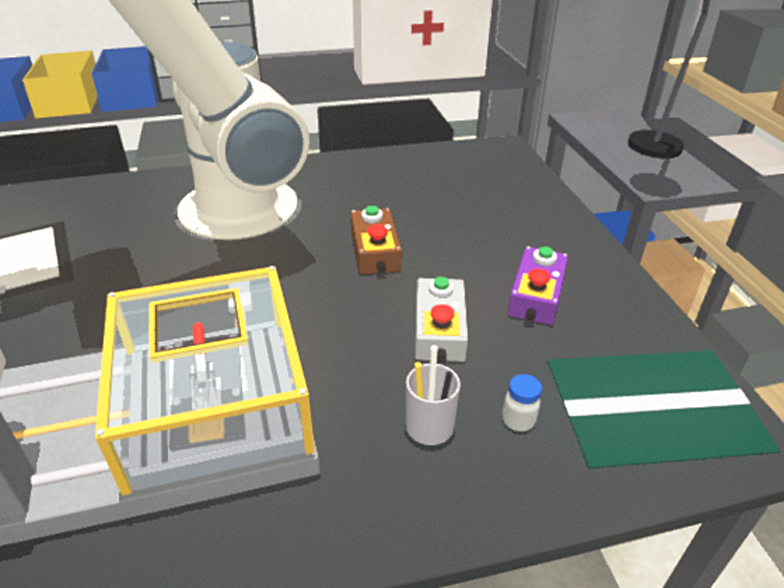

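The top view shows three boxes: purple with its green button at (136,250), grey at (229,231), and brown at (255,345). By the description the grey one is meant, with its stop button at (240,195). The window is centred near (405,174), and the red lever sits inside it at about (402,172).

```bash
python3 - <<'E'
from h import *
f=eyes.grab_frame("top")
hsv=cv2.cvtColor(f["img"],cv2.COLOR_RGB2HSV)
y=cv2.inRange(hsv,(22,150,120),(35,255,255)); y[:, :372]=0;y[:145]=0;y[203:]=0;y[:,440:]=0
n,l,st,ce=cv2.connectedComponentsWithStats(y)
i=1+np.argmax(st[1:,4]); 
c=cv2.findContours((l==i).astype(np.uint8),cv2.RETR_CCOMP,cv2.CHAIN_APPROX_NONE)[0]
for k in c:
    if len(k)>60:
        P=cv2.boxPoints(cv2.minAreaRect(k)); print(len(k)); print(np.round([atz(f,p,.16) for p in P],4),np.round(np.mean([atz(f,p,.16) for p in P],0),4))
save(f,"c1.png",5,(372,120,470,225))
w=eyes.grab_frame("wrist"); print(w["mount"],w["mtx"])
E
```

```text
213
[[ 0.6455  0.012   0.16  ]
 [ 0.6592 -0.1224  0.16  ]
 [ 0.5347 -0.1248  0.16  ]
 [ 0.5228  0.0063  0.16  ]] [ 0.5905 -0.0572  0.16  ]
192
[[ 0.6428  0.0058  0.16  ]
 [ 0.6522 -0.1212  0.16  ]
 [ 0.5392 -0.1204  0.16  ]
 [ 0.5313  0.0038  0.16  ]] [ 0.5914 -0.058   0.16  ]
[[ 5.53599983e-04 -9.58051851e-01 -2.86594389e-01  7.30761247e-02]
 [ 9.99999798e-01  4.40947946e-04  4.57611455e-04  1.02006968e-03]
 [-3.12042295e-04 -2.86594584e-01  9.58051902e-01 -1.42866914e-01]
 [ 0.00000000e+00  0.00000000e+00  0.00000000e+00  1.00000000e+00]] [[343.62014687   0.         287.73518086]
 [  0.         343.62014687 209.71964528]
 [  0.           0.           1.        ]]
```

View pics/c1.png

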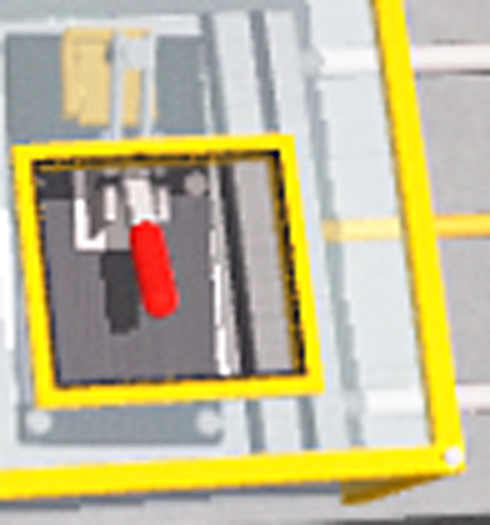

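The crop shows the red grip in the left half of the window, above the dark plate. The window's yaw is about 0.07, and its centre is about (0.591, -0.058).

Emit:
step_arm(
  offset=[
    [0, 0, -38],
    [0, 0, -38],
    [0, 0, -38],
    [0, 0, -38],
    [0, 0, -38],
    [26.3, -25.4, 0],
    [26.3, -25.4, 0],
    [26.3, -25.4, 0],
    [26.3, -25.4, 0],
    [26.3, -25.4, 0],
    [26.3, -25.4, 0],
    [26.3, -25.4, 0],
    [26.3, -25.4, 0],
    [26.3, -25.4, 0],
    [26.3, -25.4, 0],
    [0, 0, 0],
  ],
  twist=[0, 0, 0, 0, 0, 0, 0, 0, 0, 0, 0, 0, 0, 0, 0, 0],
  claw=255,
)

```text
time: 2.73
tcp_pos: [0.3814, -0.2453, 0.4217]
ee_rot: [-3.141, -0.002, 0.376]
contact_force: [0.8, -1.0, 1.4]
gripper_width: 0.0001
gripper_force: 0.0
```

Emit:
step_arm(
  offset=[
    [30.6, -11.3, 6.7],
    [30.6, -11.3, 6.7],
    [30.6, -11.3, 6.7],
    [30.6, -11.3, 6.7],
    [30.6, -11.3, 6.7],
    [30.6, -11.3, 6.7],
    [30.6, -11.3, 6.7],
    [30.6, -11.3, 6.7],
    [30.6, -11.3, 6.7],
    [0, 0, 0],
    [0, 0, 0],
    [0, 0, 0],
    [0, 0, 0],
  ],
  twist=[0, 0, 0, 0, 0, 0, 0, 0, 0, 5.8, 5.8, 5.8, 0],
)

```text
time: 3.82
tcp_pos: [0.5995, -0.0552, 0.3608]
ee_rot: [-3.142, 0.0, 0.063]
contact_force: [0.1, -0.1, 0.0]
gripper_width: 0.0
gripper_force: 0.0
```

```bash
python3 - <<'E'
from h import *
s=env.read_state();print(s["time"],s["tcp_pos"],s["ee_rot"],s["contact_force"])
f=eyes.grab_frame("wrist"); save(f,"w1.png",1.4)
Z=dict(window=.16,pivot=.106,grip_top=.13,blank_centre=.078,start_top=.07)
for n,z in Z.items():
    for m in eyes.mark_of(n,"wrist")[:3]:
        print(n,round(m["p"],2),np.round(m["pixel"],1),np.round(atz(f,m["pixel"],z),4))
hsv=cv2.cvtColor(f["img"],cv2.COLOR_RGB2HSV)
y=cv2.inRange(hsv,(22,150,120),(35,255,255))
cs,h=cv2.findContours(y,cv2.RETR_CCOMP,cv2.CHAIN_APPROX_NONE)
for k in cs:
    if cv2.contourArea(k)>5000:
        P=cv2.boxPoints(cv2.minAreaRect(k)); Q=np.array([atz(f,p,.16) for p in P]);print(P.round(0).tolist());print(Q.round(4),Q.mean(0).round(4))
r=cv2.inRange(hsv,(0,170,90),(6,255,255))
n,l,st,ce=cv2.connectedComponentsWithStats(r); print(st[1:][st[1:,4]>50])
i=1+np.argmax(st[1:,4]); k=cv2.findContours((l==i).astype(np.uint8),0,1)[0][0]; P=cv2.boxPoints(cv2.minAreaRect(k)); print("red",P.tolist(),[atdepth(f,ce[i]).round(4)])
E
```

```text
3.8167 [ 0.59953513 -0.05515041  0.36080404] [-3.14155924e+00  2.75687284e-04  6.32327456e-02] [ 0.07605977 -0.13132291  0.03554466]
pivot 0.8 [295.3 132.3] [ 0.6459 -0.0617  0.106 ]
grip_top 0.77 [294.7 177.4] [ 0.5988 -0.0642  0.13  ]
grip_top 0.73 [295.9 132. ] [ 0.6479 -0.0617  0.13  ]
[[225.0, 131.0], [356.0, 131.0], [356.0, 244.0], [225.0, 244.0]]
[[ 0.646   0.0084  0.16  ]
 [ 0.6551 -0.1196  0.16  ]
 [ 0.5368 -0.1347  0.16  ]
 [ 0.5269  0.0062  0.16  ]] [ 0.5912 -0.0599  0.16  ]
[[231.0, 239.0], [231.0, 137.0], [350.0, 137.0], [350.0, 239.0]]
[[ 5.331e-01 -2.000e-04  1.600e-01]
 [ 6.407e-01  2.400e-03  1.600e-01]
 [ 6.489e-01 -1.144e-01  1.600e-01]
 [ 5.421e-01 -1.275e-01  1.600e-01]] [ 0.5912 -0.0599  0.16  ]
[[149.0, 277.0], [149.0, 0.0], [490.0, 0.0], [490.0, 277.0]]
[[ 0.4812  0.0901  0.16  ]
 [ 0.7559  0.0784  0.16  ]
 [ 0.7779 -0.2251  0.16  ]
 [ 0.5077 -0.2896  0.16  ]] [ 0.6307 -0.0865  0.16  ]
[[285 155  16  47 598]
 [  0 171  13  28 272]
 [ 47 346  29  24 516]]
red [[284.0817565917969, 200.69259643554688], [286.9649963378906, 154.560302734375], [300.5992126464844, 155.41244506835938], [297.7159729003906, 201.54473876953125]] [array([ 0.5992, -0.0615,  0.1377])]
```

View pics/w1.png

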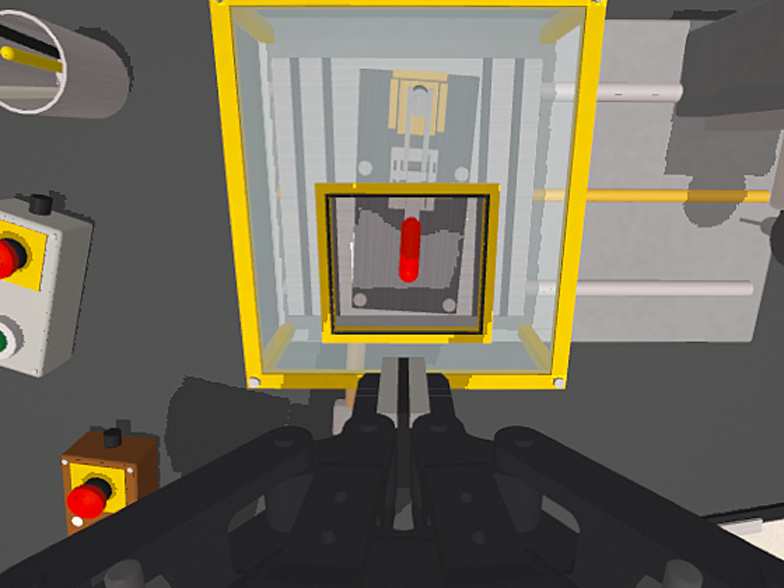

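The wrist view has the window centred at about (290,188) with the red grip inside it at (292,178). The grey box lies at the left edge. I'll check the closed finger profile before going in.

```bash
python3 - <<'E'
from h import *
f=eyes.grab_frame("wrist"); M=np.array(f["mount"]); d=f["range_z"]
v,u=np.nonzero((d>0)&(d<.2)); p=cv2.undistortPoints(np.c_[u,v].astype(float)[:,None],f["mtx"],f["distortion"])[:,0]
C=np.c_[p,np.ones(len(p))]*d[v,u][:,None]; T=C@M[:3,:3].T+M[:3,3]
for z in range(-80,5,8):
    s=T[(T[:,2]*1e3>=z)&(T[:,2]*1e3<z+8)]
    if len(s): print(z,len(s),(s[:,:2].min(0)*1e3).round(),(s[:,:2].max(0)*1e3).round())
E
```

```text
-80 10244 [ -6. -55.] [19. 58.]
-72 6851 [ -9. -51.] [18. 51.]
-64 6279 [ -9. -43.] [16. 46.]
-56 4555 [-12. -37.] [15. 39.]
-48 1707 [-12. -30.] [15. 33.]
-40 951 [-11. -10.] [13. 14.]
-32 717 [  6. -13.] [12. 15.]
-24 624 [  6. -13.] [12. 15.]
-16 524 [  6. -13.] [12. 15.]
-8 147 [  7. -11.] [12. 13.]
```

Emit:
step_arm(
  offset=[
    [-7.9, 5.5, 0],
    [0, 0, 28],
    [0, 0, 28],
    [0, 0, 28],
    [0, 0, 28],
    [0, 0, 28],
    [0, 0, 28],
    [0, 0, 28],
    [0, 0, 5],
    [0, 0, 5],
    [0, 0, 5],
    [0, 0, 0],
  ],
  twist=[0, 0, 0, 0, 0, 0, 0, 0, 0, 0, 0, 0],
)

```text
time: 5.17
tcp_pos: [0.5923, -0.0616, 0.1506]
ee_rot: [3.141, -0.001, 0.068]
contact_force: [-0.6, -0.9, -1.1]
gripper_width: -0.0002
gripper_force: 0.0
```

Emit:
step_arm(
  offset=[
    [0, 0, 4],
    [0, 0, 4],
    [0, 0, 4],
    [0, 0, 4],
    [0, 0, 4],
    [0, 0, 4],
    [0, 0, 4],
    [0, 0, 4],
    [0, 0, 0],
  ],
  twist=[0, 0, 0, 0, 0, 0, 0, 0, 0],
)

```text
time: 5.92
tcp_pos: [0.5918, -0.0613, 0.1178]
ee_rot: [3.142, 0.0, 0.068]
contact_force: [-1.6, -0.4, 2.1]
gripper_width: 0.0001
gripper_force: 1.0
```

Emit:
step_arm(
  offset=[
    [0, 0, 1.5],
    [0, 0, 1.5],
    [0, 0, 0],
  ],
  twist=[0, 0, 0],
)

```text
time: 6.17
tcp_pos: [0.5917, -0.0613, 0.1152]
ee_rot: [3.141, 0.0, 0.068]
contact_force: [-3.6, -0.1, 5.5]
gripper_width: 0.0001
gripper_force: 2.7
```

Emit:
step_arm(
  offset=[
    [0, 0, 1.5],
    [0, 0, 1.5],
    [0, 0, 0],
  ],
  twist=[0, 0, 0],
)

```text
time: 6.42
tcp_pos: [0.5918, -0.0614, 0.1135]
ee_rot: [3.141, -0.0, 0.068]
contact_force: [-10.4, 1.0, 25.2]
gripper_width: 0.0001
gripper_force: 12.7
```

Emit:
step_arm(
  offset=[
    [0, 0, 0.8],
    [0, 0, 0],
    [0, 0, 0],
  ],
  twist=[0, 0, 0],
)

```text
time: 6.67
tcp_pos: [0.5919, -0.0614, 0.1133]
ee_rot: [3.141, -0.001, 0.068]
contact_force: [-13.6, 1.7, 35.8]
gripper_width: -0.0001
gripper_force: 18.3
```

Emit:
step_arm(
  offset=[
    [0, 0, -5],
    [0, 0, -15],
    [0, 0, -25],
    [0, 0, -30],
    [0, 0, -30],
    [0, 0, -30],
    [0, 0, -30],
    [0, 0, -30],
    [0, 0, -30],
    [0, 0, -25],
    [0, 0, 0],
  ],
  twist=[0, 0, 0, 0, 0, 0, 0, 0, 0, 0, 0],
)

```text
time: 7.58
tcp_pos: [0.5936, -0.0616, 0.3668]
ee_rot: [3.139, -0.008, 0.068]
contact_force: [0.7, -0.3, 0.3]
gripper_width: 0.0001
gripper_force: 0.0
```

```bash
python3 - <<'E'
from h import *
f=eyes.grab_frame("wrist"); s=env.read_state(); print(s["time"],s["tcp_pos"],s["ee_rot"]); save(f,"w2.png",2,(170,20,420,270))
for c in ("wrist","top","scene"):
    if c!="wrist": f=eyes.grab_frame(c)
    for n,z in dict(pivot=.106,grip_top=.114,start_top=.07,estop_top=.084).items():
        for m in eyes.mark_of(n,c)[:4]: print(c,n,round(m["p"],2),np.round(m["pixel"],1),atz(f,m["pixel"],z).round(4),atdepth(f,m["pixel"]).round(4))
E
```

```text
7.6333 [ 0.59298289 -0.06150096  0.36400903] [ 3.14018294 -0.0051734   0.06823055]
wrist pivot 0.95 [286.7 127.1] [ 0.6443 -0.0578  0.106 ] [ 0.6469 -0.0577  0.1546]
wrist grip_top 0.67 [288.3 176.7] [ 0.5884 -0.0632  0.114 ] [ 0.5872 -0.0633  0.1078]
wrist grip_top 0.65 [64.1 55. ] [0.7023 0.1815 0.114 ] [0.708  0.2181 0.0543]
wrist estop_top 0.97 [ 54.  359.2] [0.2841 0.2646 0.084 ] [0.2819 0.2664 0.0817]
top pivot 0.78 [397.4 155.2] [ 0.6483 -0.0573  0.106 ] [ 0.6474 -0.0565  0.1087]
top grip_top 0.59 [402.1 175.9] [ 0.5954 -0.0638  0.114 ] [ 0.5961 -0.0646  0.1113]
top start_top 0.62 [258.1 344.4] [0.203  0.2714 0.07  ] [0.2038 0.2712 0.0742]
top start_top 0.61 [135.7 251.7] [0.4141 0.5718 0.07  ] [0.414  0.5711 0.072 ]
top start_top 0.56 [228.2 228.8] [0.4723 0.3474 0.07  ] [0.4715 0.3463 0.0779]
top estop_top 0.59 [240.7 195.2] [0.552  0.3177 0.084 ] [0.5524 0.3179 0.082 ]
top estop_top 0.49 [158.8 218.9] [0.493  0.5141 0.084 ] [0.493  0.5142 0.0836]
scene grip_top 0.53 [143.  248.7] [ 0.6007 -0.0607  0.114 ] [ 0.6507 -0.0526  0.1583]
scene start_top 0.6 [392.9 180.9] [0.4261 0.5754 0.07  ] [0.4278 0.5744 0.0712]
scene start_top 0.44 [311.3 198. ] [0.4527 0.3411 0.07  ] [ 0.3622  0.3718 -0.0009]
scene start_top 0.42 [265.  149.8] [0.1979 0.2757 0.07  ] [0.2032 0.2746 0.0732]
scene estop_top 0.77 [315.8 221.7] [0.5601 0.3194 0.084 ] [0.5607 0.3191 0.0845]
scene estop_top 0.72 [386.6 197.4] [0.5081 0.5182 0.084 ] [0.507  0.5189 0.083 ]
scene estop_top 0.53 [269. 160.] [0.2772 0.2706 0.084 ] [0.2776 0.2705 0.0842]
```

View pics/w2.png

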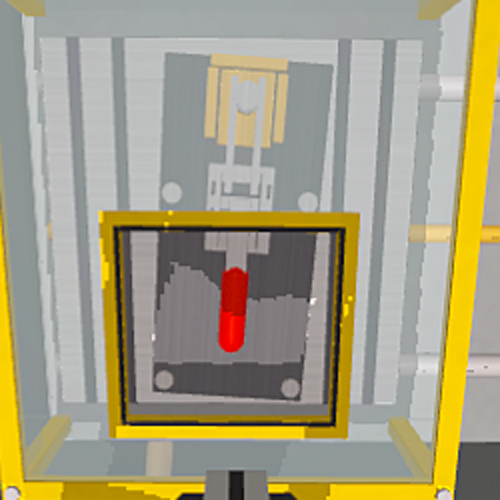

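The crop shows the red grip lying longer and level in the window at about (285,175) in the full picture, with the clamp bar down on the blank. Next is the grey box.

Emit:
step_arm(
  offset=[
    [-7.2, -33.2, 0],
    [-7.2, -33.2, 0],
    [-7.2, -33.2, 0],
    [-7.2, -33.2, 0],
    [-7.2, -33.2, 0],
    [-7.2, -33.2, 0],
    [-7.2, -33.2, 0],
    [-7.2, -33.2, 0],
    [-7.2, -33.2, 15],
    [-7.2, -33.2, 15],
    [-7.2, -33.2, 15],
    [-7.2, -33.2, 15],
    [0, 0, 0],
    [0, 0, 0],
  ],
  twist=[0, 0, 0, 0, 0, 0, 0, 0, 0, 0, 0, 0, 0, 0],
)

```text
time: 9.5
tcp_pos: [0.4777, 0.3315, 0.3003]
ee_rot: [3.141, 0.002, 0.071]
contact_force: [0.4, -0.7, 0.8]
gripper_width: -0.0004
gripper_force: 0.0
```

```bash
python3 - <<'E'
from h import *
s=env.read_state(); print(s["time"],s["tcp_pos"],s["ee_rot"]); f=eyes.grab_frame("wrist"); save(f,"w3.png",1.2)
for n,z in dict(start_top=.07,estop_top=.084).items():
    for m in eyes.mark_of(n,"wrist")[:4]: print(n,round(m["p"],2),np.round(m["pixel"],1),atz(f,m["pixel"],z).round(4),atdepth(f,m["pixel"]).round(4))
hsv=cv2.cvtColor(f["img"],cv2.COLOR_RGB2HSV)
g=cv2.inRange(hsv,(50,120,60),(80,255,255)); n,l,st,ce=cv2.connectedComponentsWithStats(g)
for i in range(1,n):
    if st[i,4]>80: print("green",st[i],ce[i].round(1),atz(f,ce[i],.07).round(4),atdepth(f,ce[i]).round(4))
E
```

```text
9.5 [0.47765136 0.33148344 0.30030189] [3.14090075e+00 1.50313438e-03 7.08494710e-02]
start_top 0.85 [ 77.9 219.4] [0.4124 0.5671 0.07  ] [0.4149 0.5629 0.0767]
start_top 0.59 [273.6 184.7] [0.4686 0.3439 0.07  ] [0.4697 0.3438 0.0751]
start_top 0.47 [302.9 105.4] [0.5551 0.3182 0.07  ] [0.555  0.3189 0.0854]
estop_top 0.83 [303.5 107.2] [0.5537 0.3177 0.084 ] [0.5536 0.3179 0.0877]
estop_top 0.56 [109.3 151.6] [0.4958 0.5171 0.084 ] [0.4961 0.5161 0.0861]
green [263 171  24  25 459] [274.6 183.3] [0.4706 0.3426 0.07  ] [0.4716 0.3425 0.0748]
green [ 65 201  27  24 489] [ 78.3 212.3] [0.4215 0.5656 0.07  ] [0.4236 0.5619 0.076 ]
```

View pics/w3.png

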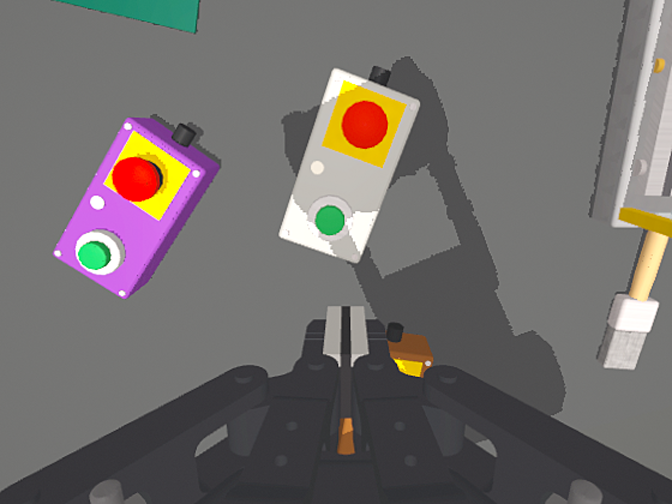

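The grey box's green button is at (274,183), about (0.470, 0.343). Its stop button is at (303,107), well clear.

Emit:
step_arm(
  offset=[
    [-6.9, -11.6, 0],
    [0, 0, 29],
    [0, 0, 29],
    [0, 0, 29],
    [0, 0, 29],
    [0, 0, 29],
    [0, 0, 29],
    [0, 0, 29],
    [0, 0, 6],
    [0, 0, 6],
    [0, 0, 5],
    [0, 0, 4],
    [0, 0, 3],
    [0, 0, 0],
  ],
  twist=[0, 0, 0, 0, 0, 0, 0, 0, 0, 0, 0, 0, 0, 0],
)

```text
time: 10.82
tcp_pos: [0.4712, 0.3415, 0.0746]
ee_rot: [-3.141, -0.001, 0.068]
contact_force: [0.1, -0.7, -0.7]
gripper_width: 0.0005
gripper_force: 0.0
```

Emit:
step_arm(
  offset=[
    [0, 0, 2],
    [0, 0, 2],
    [0, 0, 2],
    [0, 0, 2],
    [0, 0, 0],
    [0, 0, 0],
  ],
  twist=[0, 0, 0, 0, 0, 0],
)

```text
time: 11.32
tcp_pos: [0.4715, 0.3417, 0.0676]
ee_rot: [-3.141, -0.002, 0.068]
contact_force: [-3.8, -2.5, 26.7]
gripper_width: 0.0004
gripper_force: 13.5
```

Emit:
step_arm(
  offset=[
    [0, 0, -1.5],
    [0, 0, 0],
  ],
  twist=[0, 0],
)

```text
time: 11.48
tcp_pos: [0.4713, 0.3416, 0.0684]
ee_rot: [-3.141, -0.001, 0.068]
contact_force: [1.0, 0.4, 4.3]
gripper_width: -0.0001
gripper_force: 2.3
```

Emit:
step_arm(
  offset=[
    [0, 0, -1.5],
    [0, 0, 0],
  ],
  twist=[0, 0],
)

```text
time: 11.65
tcp_pos: [0.4713, 0.3416, 0.0696]
ee_rot: [-3.141, -0.001, 0.068]
contact_force: [0.9, 0.5, 3.2]
gripper_width: 0.0002
gripper_force: 1.9
```

Emit:
step_arm(
  offset=[
    [0, 0, -1.5],
    [0, 0, 0],
  ],
  twist=[0, 0],
)

```text
time: 11.82
tcp_pos: [0.4712, 0.3415, 0.0709]
ee_rot: [-3.141, -0.001, 0.068]
contact_force: [1.4, 1.2, 2.7]
gripper_width: 0.0002
gripper_force: 1.6
```

The force fell off like a spring (4.3, 3.2, 2.7 N), so the hard stop at 27 N was the button fully pressed. I'll retreat.

Emit:
step_arm(
  offset=[
    [0, 0, -10],
    [0, 0, -25],
    [0, 0, -30],
    [0, 0, -30],
    [0, 0, -30],
    [0, 0, -30],
    [0, 0, -20],
    [0, 0, 0],
    [0, 0, 0],
    [0, 0, 0],
  ],
  twist=[0, 0, 0, 0, 0, 0, 0, 0, 0, 0],
)

```text
time: 12.65
tcp_pos: [0.4703, 0.341, 0.2451]
ee_rot: [3.141, 0.001, 0.068]
contact_force: [0.2, -0.1, 0.0]
gripper_width: -0.0
gripper_force: 0.0
```

```bash
python3 - <<'E'
from h import *
s=env.read_state(); print(s["time"],s["tcp_pos"],s["contact_force"])
f=eyes.grab_frame("top"); save(f,"t2.png",5,(372,120,470,225))
w=eyes.grab_frame("wrist")
for px in ([f,[402,172]],[f,[403,178]]): print(atdepth(*px).round(4))
for m in eyes.mark_of("start_top","wrist"): print(m["p"],m["pixel"],atdepth(w,m["pixel"]).round(4))
E
```

```text
12.65 [0.47029158 0.34100949 0.24514165] [ 0.20112838 -0.0641974   0.02043506]
[ 0.6053 -0.0646  0.1122]
[ 0.5906 -0.066   0.1129]
0.78 [282.1, 192.8] [0.4658 0.3448 0.0734]
0.56 [52.0, 225.6] [0.4176 0.567  0.073 ]
```

View pics/t2.png

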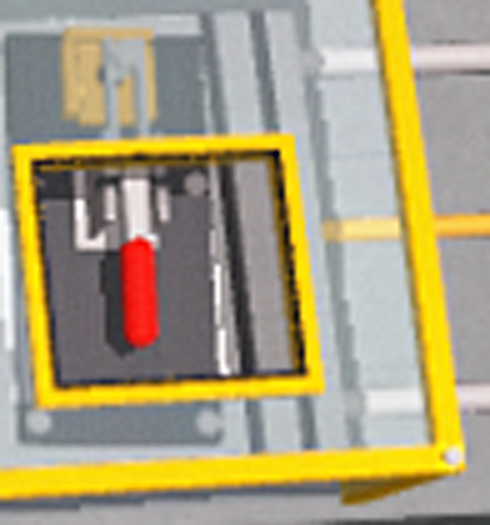

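The lever is level: two points on the grip read 0.112 and 0.113 m high at (402,172) and (403,178). The start button has sprung back up, so I'm handing in.

```bash
python3 -c "
from plant import order
print(order.finish_job())"
```

```text
the job is handed in; nothing more can be done
None
```

I pressed the clamp lever down to its stop, came back out of the window, pressed the green start button on the grey box, and handed the job in after about 13 s; no contact with the guard showed in the readings, and the hand-in returned no verdict.

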